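# Index the sample carousel by one place

## Task

Bring the sample carousel on by one place so that the next vial stands in front of the reader: with a shut fingertip press the plunger's thumb pad down out of its hole, keep it down while you turn the carousel with it anticlockwise (seen from above) to the next hole, then let the plunger spring fully up into that hole and take the hand away. Do not touch or lift the vials, and do not disturb the other things on the table.

Things in the scene. Friction and masses are not known exactly. Their poses are not given: they have to be found in the camera images.
- carousel_base: fixed round grey base of the sample carousel, 220 mm across at the foot, 42 mm high; origin on the turning axis at table height, z up. Inside its rim lies a flat aluminium index ring (top 42 mm above the table, 8 mm thick) with six locking holes every 60 degrees: slots 13 mm wide, open towards the axis.
- turntable (a point): centre of the turntable's top face, on the axis, 52 mm above the table. The aluminium turntable, 164 mm across, carries the plunger on one side and three white pockets with vials on the other (vial tops 112 mm above the table).
- reader (a point): middle of the top of the reader, a grey upright block 40 mm wide, 20 mm deep and 96 mm high with a round lens, fixed outside the rim opposite to the plunger's place at the start, 120 mm from the axis.
- plunger_pad (a point): centre of the floor of the plunger's black thumb pad, 60 mm from the axis and 80 mm above the table at rest; moves with plunger and turntable. The pad is a saddle 36 mm long in its x (radial), 58 mm in its y, with an upright cheek 6 mm thick, 10 mm high at either end in y (46 mm clear between): a shut fingertip on the floor presses it down and pushes it round. z up.
- next_hole (a point): the hole of the index ring to which the carousel has to go: its middle at the ring's top face, 94.5 mm from the axis, 60 degrees anticlockwise (seen from above) from the plunger's hole at the start; fixed with the base.
- plunger (a joint): how far the plunger is pressed down, m: 0 up, its 10 mm tooth in a hole, turntable locked; free to turn from about 0.0085; stop at 0.012. A spring pushes it up with about 4 N (at 0) to 8 N. Let go between holes it stays about 0.008 down under the ring, and pops up by itself when turned to within 2 degrees of a hole.
- carousel (a joint): angle of the turntable, rad, 0 at the start, growing anticlockwise seen from above; holes every 1.047. It turns with slight friction (about 1 N at the pad) and stays where it is left.
- vial_1: 20 ml sample vial, 27 mm across and 60 mm high, standing in one of the carousel's three pockets; origin at the centre of its underside, z up. Not to be touched.
- vial_2: 20 ml sample vial, 27 mm across and 60 mm high, standing in one of the carousel's three pockets; origin at the centre of its underside, z up. Not to be touched.
- vial_3: 20 ml sample vial, 27 mm across and 60 mm high, standing in one of the carousel's three pockets; origin at the centre of its underside, z up. Not to be touched.
- timer: bench timer, 66x60x20 mm, lying near the carousel; a bystander, origin at the centre of its underside
- tip_box: box of pipette tips, 102x70x57 mm, near the carousel; a bystander, origin at the centre of its underside
- bottle_buffer: small capped bottle, 44 mm across, 86 mm high, near the carousel; a bystander, origin at the centre of its underside
- petri_dish: petri dish, 62 mm across, 13 mm high; a bystander, origin at the centre of its underside
- beaker: plastic beaker, 57 mm across, 70 mm high; a bystander, origin at the centre of its underside
- tape_roll: roll of tape lying flat, 84 mm across, 19 mm high; a bystander, origin at the centre of its underside
- pipette: pipette lying flat, 35x221x31 mm; a bystander, origin at the centre of its underside

How it is judged:
By the outcome, as a careful person would: the job done as asked, in the order asked, and still so for the second after the job is handed in, with the robot touching nothing.
It also fails if it takes over 35 s, if anything falls off the work surface, if the arm or the gripper's body presses on something with over 40 N, if the wrist force passes 120 N, or if a joint passes its speed limit or range.

## Robot

A 6-joint arm with a two-finger parallel gripper is mounted at the origin on a cart in front of the work surface, level with it; the furniture and walls round the work are solid. World frame = base frame: x ahead of the robot, y to its left, z up, the work surface at z = 0. Lengths are in mm, angles in rad, forces in N, time in s.
With the tool pointing down it reaches from about 275 to 725 mm from the base axis. Payload 5.6 kg.
Tool frame: the origin (TCP) lies at the very end of the fingers, on their centre line; the grasp point (between the pads) lies arm.tcp_to_grasp behind it (arm.tcp_to_grasp is the distance from the TCP to the grasp point, in mm); y points along the fingers, x is the direction in which the jaws open and shut, and the axes are right-handed (so a half turn about y gives the same grasp; the last joint's range is limited). The gripper opens to 85 mm and grips with 20 to 120 N. Pads are 22 mm wide; open, the fingers measure 114 mm over their backs; the gripper's body (76 mm by 85 mm) begins 54 mm behind the grasp point. The pads swing forward as they close: fully open they stand 13 mm farther back than shut.
Start: joints at [1.472, 0.255, 0.108, 0, -1.424, -0.285], TCP at [205.919, 509.991, 208.883] pointing down, gripper open.
Joint ranges: [-2.95, 2.95], [-1.21, 1.97], [-1.09, 1.5], [-2.87, 1.71], [-2.94, -0.07], [-3.05, 3.05]. Speed limits (rad/s): [2.57, 2.57, 3.14, 3.14, 3.14, 3.14].

## Interface

Orientations are given as a rotation vector (axis times angle).
In Python, from workcell import arm gives the robot as it stands. Calls block until the motion is done:
- arm.move_pose(position, orientation): joint-space move of the TCP to a pose.
- arm.servo_line(position, rot=None, rate=150): straight line of the TCP; rot=None keeps the orientation; rate is the mean speed in mm/s.
- arm.set_joints(angles): joint-space move.
- arm.open() and arm.gripper_close(): open the fingers fully, or close them until they stop; the grip force is fixed at half the most.
- arm.pause(seconds).
- arm.inverse_kinematics(position, orientation): joint angles nearest the present ones, or None.
- arm.get_obs(): the state.
- arm.snapshot(name): name is "side" or "top" or "wrist"; returns the picture (480x640x3 uint8, red, green, blue); there is no depth.
- arm.camera_params(name): a dict with "mtx" (3x3 intrinsics, pixels), "dist" ([k1, k2, p1, p2, k3] as OpenCV has them; the pictures are not rectified), "extrinsics" (4x4, takes a point from camera to world coordinates); the wrist camera has in their place "mount" (4x4, takes a point from camera to tool coordinates, whose origin is the TCP and whose axes are the tool frame's). Camera axes: x right, y down, z forward; pixel columns grow to the right and rows downward; lengths in mm; the calibration is good to about 2 mm. A picture is of the moment at which its call begins: read the wrist's pose just before it. camera_params takes no time and is no camera call.
A pose or a line that the arm cannot do raises arm.PlanningError and nothing moves.
- arm.job_done(): hands the job in, once; it reports no verdict.
The state is a dict: "clock": time; "joint_pos": joint angles; "qd": joint speeds; "joint_torque": joint torques, N m; "eef_pos": TCP position; "orientation": TCP orientation; "contact_force": force on the tool from outside, world axes, zero at the start; "moment": the same for the moment, N m; "opening": opening from 0.0 (shut) to 1.0 (fully open).
Only numpy, scipy, OpenCV 4.12 (cv2) and the standard library are available. Lean on these libraries where they do the work, as an engineer would, in place of code of your own. Each camera call takes 0.05 s, during which the arm holds its last target.

## Working session

There is one attempt and no reset: what is moved stays moved. The work goes in short steps, each a Python script; the robot and the scene stay as the last script left them, time stands still between calls to the robot, and variables do not carry over. Pictures are saved under pics/ and viewed, and the job is handed in when it is done.

```bash
mkdir -p pics; ls; python3 - <<'E'
from workcell import arm
import cv2,numpy as np
np.set_printoptions(precision=4,suppress=True)
for n in("top","side","wrist"):
    cv2.imwrite(f"pics/{n}0.png",arm.snapshot(n)[:,:,::-1]); print(n,arm.camera_params(n))
print(arm.get_obs(),arm.tcp_to_grasp)
E
```

```text
pics
top {'mtx': array([[503.5715,   0.    , 320.0976],
       [  0.    , 503.5715, 240.1456],
       [  0.    ,   0.    ,   1.    ]]), 'dist': array([-0.0859,  0.    ,  0.    ,  0.    ,  0.    ]), 'extrinsics': array([[  -0.0092,   -0.9972,    0.0738,  391.9658],
       [  -0.9997,    0.0074,   -0.0244,  -14.8265],
       [   0.0238,   -0.074 ,   -0.997 , 1316.7836],
       [   0.    ,    0.    ,    0.    ,    1.    ]])}
side {'mtx': array([[477.6388,   0.    , 312.72  ],
       [  0.    , 477.6388, 243.5317],
       [  0.    ,   0.    ,   1.    ]]), 'dist': array([-0.0574,  0.    ,  0.    ,  0.    ,  0.    ]), 'extrinsics': array([[   0.8988,   -0.2653,    0.3489,   44.5222],
       [  -0.4383,   -0.5445,    0.7151, -890.3916],
       [   0.0003,   -0.7957,   -0.6057,  809.7301],
       [   0.    ,    0.    ,    0.    ,    1.    ]])}
wrist {'mtx': array([[345.0449,   0.    , 320.2602],
       [  0.    , 345.0449, 238.3531],
       [  0.    ,   0.    ,   1.    ]]), 'dist': array([0.0185, 0.    , 0.    , 0.    , 0.    ]), 'mount': array([[   1.    ,    0.0011,   -0.0009,   -0.058 ],
       [   0.0012,   -0.3238,    0.9461, -166.2829],
       [   0.0007,   -0.9461,   -0.3238,   83.1508],
       [   0.    ,    0.    ,    0.    ,    1.    ]])}
{'clock': 0.15, 'joint_pos': array([ 1.4716,  0.2556,  0.1073, -0.0003, -1.4239, -0.2846]), 'qd': array([ 0.0005, -0.0015,  0.0053,  0.0006, -0.0005, -0.0003]), 'joint_torque': array([ -0.0016, -38.6941,  23.808 ,   5.3668,  -0.0046,  -0.    ]), 'eef_pos': array([205.7485, 509.6396, 208.2022]), 'orientation': array([-1.0037,  1.4855, -1.4871]), 'contact_force': array([-0.2579, -0.6937, -0.0049]), 'moment': array([-0.0281, -0.0204, -0.0148]), 'opening': 0.9968837843374846} 18.700000000000003
```

View pics/top0.png

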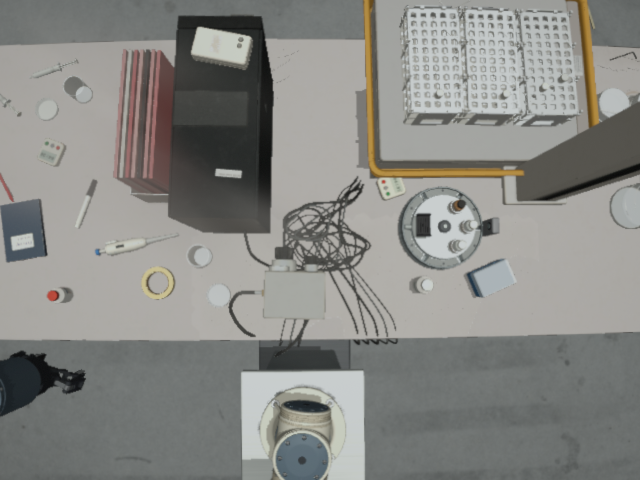

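View pics/side0.png

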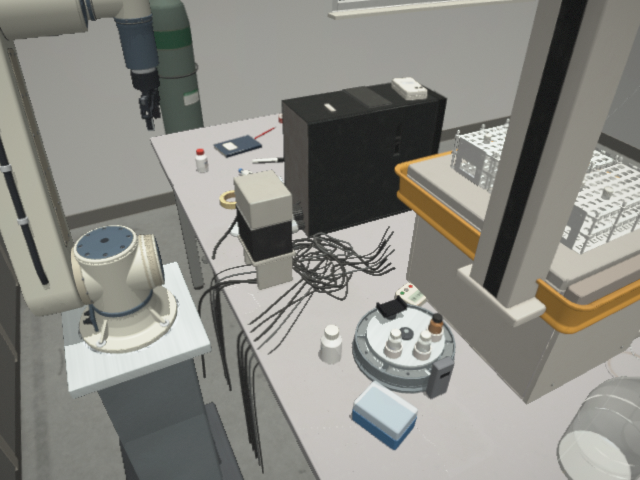

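View pics/wrist0.png

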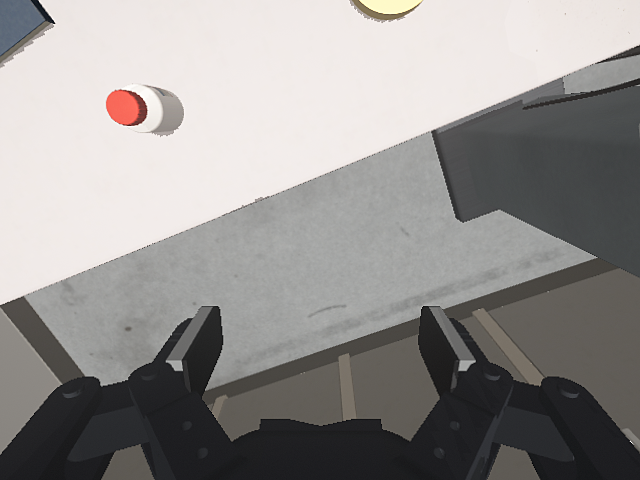

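The top view shows the carousel around (445,226), with the black pad on its +y side at (423,225) and the reader at (490,227). I'll zoom in to measure.

```bash
python3 - <<'E'
import cv2
a=cv2.imread("pics/top0.png")[170:300,360:530]; cv2.imwrite("pics/topz.png",cv2.resize(a,None,fx=4.5,fy=4.5,interpolation=cv2.INTER_CUBIC))
a=cv2.imread("pics/side0.png")[270:410,330:480]; cv2.imwrite("pics/sidez.png",cv2.resize(a,None,fx=4,fy=4,interpolation=cv2.INTER_CUBIC))
E
```

```text
(no output)
```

View pics/topz.png

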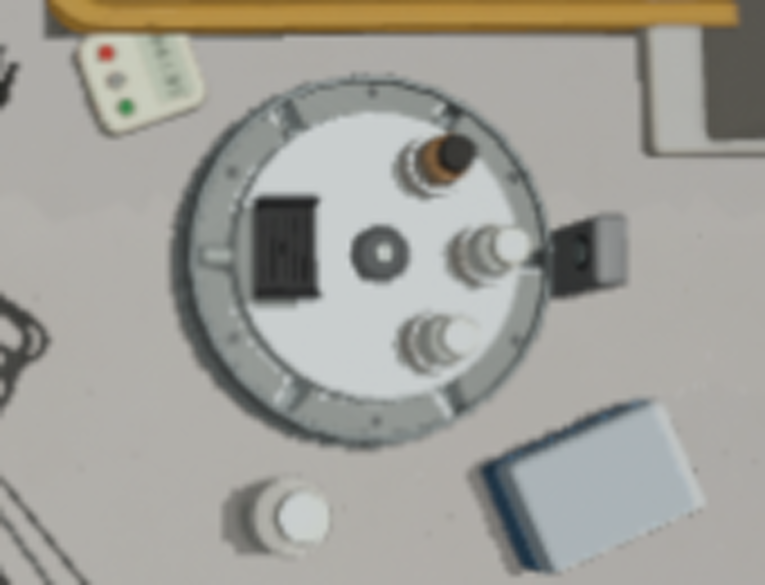

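View pics/sidez.png

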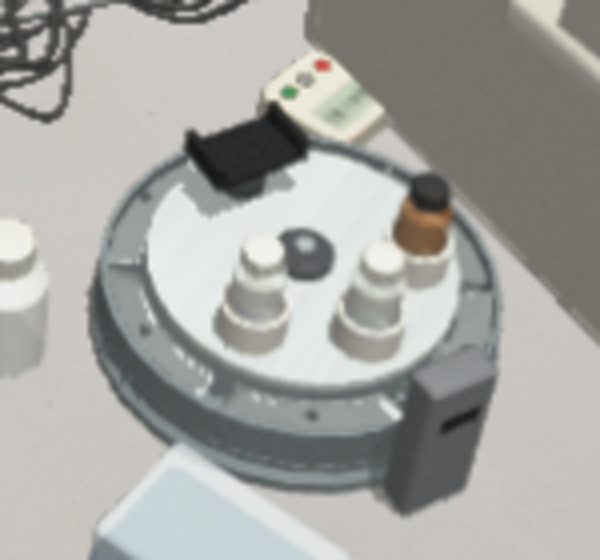

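```bash
cat > h.py <<'E'
import cv2,numpy as np
np.set_printoptions(precision=2,suppress=True)
from scipy.optimize import least_squares
from scipy.spatial.transform import Rotation as R
def proj(p,c,E=None):
    E=np.linalg.inv(c["extrinsics"] if E is None else E)
    return cv2.projectPoints(np.atleast_2d(p).astype(float),cv2.Rodrigues(E[:3,:3])[0],E[:3,3],c["mtx"],c["dist"])[0][:,0]
def back(uv,z,c,E=None):
    E=c["extrinsics"] if E is None else E
    n=cv2.undistortPoints(np.array(uv,float).reshape(-1,1,2),c["mtx"],c["dist"])[:,0]
    d=np.c_[n,np.ones(len(n))]@E[:3,:3].T
    return E[:3,3]+d*((z-E[2,3])/d[:,2])[:,None]
def model(p):
    cx,cy,ph=p
    P=lambda r,a,z:[cx+r*np.cos(a),cy+r*np.sin(a),z]
    q=[P(94.5,ph+k*np.pi/3,42) for k in range(6)]+[P(0,0,52)]
    pc=P(60,ph,90)
    er=np.array([np.cos(ph),np.sin(ph),0]);et=np.array([-er[1],er[0],0])
    q+=[np.array(pc)+sx*18*er+sy*29*et for sx in(1,-1) for sy in(1,-1)]
    q+=[P(120,ph+np.pi,96)]
    return np.array(q)
E
python3 - <<'E'
from h import *
from workcell import arm
c=arm.camera_params("top"); s=arm.camera_params("side")
z=lambda l:np.array(l)/4.5+[360,170]-0.4
t=z([(217,256),(288,395),(447,403),(535,258),(450,113),(285,117),(380,255),(252,300),(256,197),(315,297),(318,200),(610,250)])
zs=lambda l:np.array(l)/4+[330,270]-.4
f=lambda p:(proj(model(p),c)-t)[[0,1,2,5,6,7,8,9,10,11]].ravel()
r=least_squares(f,[430,-240,1.5],loss="soft_l1"); print(r.x,f(r.x).reshape(-1,2))
print("tt centre",back([t[6]],52,c))
print(((proj(model(r.x),c)-[360,170])*4.5))
print("side",((proj(model(r.x),s)-[330,270])*4))
# other things
print("tray edge z=200?",[back([[450,172]],h,c)[0] for h in(0,100,200,300)])
o=arm.get_obs(); M=R.from_rotvec(o["orientation"]).as_matrix(); print(M)
E
```

```text
[ 518.07 -359.7  -117.83] [[-2.31 -0.14]
 [ 0.23  1.15]
 [ 1.21 -0.19]
 [ 0.66 -0.51]
 [-1.13  0.28]
 [ 0.3  -0.07]
 [-0.65 -0.55]
 [ 0.72  0.81]
 [-0.06 -0.96]
 [-0.14  0.39]]
tt centre [[ 518.77 -362.66   52.  ]]
[[204.83 253.58]
 [287.24 398.37]
 [450.64 400.35]
 [530.03 258.88]
 [447.99 116.19]
 [286.18 112.89]
 [373.09 254.45]
 [251.56 297.88]
 [251.29 192.72]
 [316.45 298.85]
 [315.94 193.86]
 [607.55 249.98]]
side [[201.88 149.37]
 [115.91 252.28]
 [208.06 381.35]
 [398.92 394.26]
 [473.64 275.46]
 [370.22 159.84]
 [296.39 251.21]
 [179.32 121.65]
 [270.48  90.55]
 [214.29 165.11]
 [307.02 132.37]
 [448.42 361.22]]
tray edge z=200? [array([ 670.4 , -397.81,    0.  ]), array([ 649.25, -368.72,  100.  ]), array([ 628.11, -339.64,  200.  ]), array([ 606.96, -310.55,  300.  ])]
[[-0.37 -0.    0.93]
 [-0.93 -0.   -0.37]
 [ 0.   -1.    0.  ]]
```

```bash
python3 - <<'E'
from h import *
from workcell import arm
c=arm.camera_params("top"); s=arm.camera_params("side")
def tri(a,b):
    f=lambda p:np.r_[(proj(p,c)-a).ravel(),(proj(p,s)-b).ravel()]
    r=least_squares(f,[600,-300,100]); return r.x,r.fun
print(tri((373,172),(398,192)))   # tray front-left corner bottom
print(tri((505,203),(535,322)))  # plinth front left/near
print(tri((505,170),(462,270)))
print("wrist shelf box (265..325,250..318)",tri((266,315),(258,285)))
E
```

```text
(array([ 614.8 , -154.81,  260.21]), array([-0.14,  0.25,  0.29, -0.05]))
(array([ 622.41, -522.32,  175.56]), array([ 18.09, -26.17, -23.33,   5.42]))
(array([ 594.39, -427.56,  255.24]), array([-7.88, 12.12, 11.61, -2.52]))
wrist shelf box (265..325,250..318) (array([ 317.09,   93.6 , -102.57]), array([  3.57, -10.39, -11.12,   0.13]))
```

```bash
python3 - <<'E'
from h import *
from workcell import arm
c=arm.camera_params("top"); s=arm.camera_params("side")
def tri(a,b):
    f=lambda p:np.r_[(proj(p,c)-a).ravel(),(proj(p,s)-b).ravel()]
    r=least_squares(f,[600,-300,100]); return r.x,r.fun
print(tri((505,203),(460,270)))
print(tri((565,203),(517,323)))
# wrist look: tcp above carousel
ce=np.array([518.07,-359.7])
Y=np.array([0,0,-1.])
for ang in (-2.3,-2.0,-0.6,0.,1.55,3.1,-1.57,2.6):
  for tz in(200,160):
    Z=np.array([np.cos(ang),np.sin(ang),0]); X=np.cross(Y,Z); M=np.c_[X,Y,Z]
    q=arm.inverse_kinematics([500,-315,tz],R.from_matrix(M).as_rotvec())
    print(ang,tz,q)
E
```

```text
(array([ 548.03, -437.42,  273.75]), array([ 0.67, -1.07, -0.99,  0.2 ]))
(array([ 548.47, -574.05,  270.63]), array([ 0.73, -1.03, -0.86,  0.2 ]))
-2.3 200 [-0.3   0.34  0.2   0.   -1.43 -0.43]
-2.3 160 [-0.3   0.35  0.12  0.   -1.34 -0.43]
-2.0 200 [-0.3   0.34  0.2   0.   -1.43 -0.13]
-2.0 160 [-0.3   0.35  0.12  0.   -1.34 -0.13]
-0.6 200 [-0.3   0.34  0.2   0.   -1.43  1.27]
-0.6 160 [-0.3   0.35  0.12  0.   -1.34  1.27]
0.0 200 [-0.3   0.34  0.2   0.   -1.43  1.87]
0.0 160 [-0.3   0.35  0.12  0.   -1.34  1.87]
1.55 200 [-0.3   0.34  0.2   0.   -1.43 -2.86]
1.55 160 [-0.3   0.35  0.12  0.   -1.34 -2.86]
3.1 200 [-0.3   0.34  0.2   0.   -1.43 -1.31]
3.1 160 [-0.3   0.35  0.12  0.   -1.34 -1.31]
-1.57 200 [-0.3   0.34  0.2   0.   -1.43  0.3 ]
-1.57 160 [-0.3   0.35  0.12  0.   -1.34  0.3 ]
2.6 200 [-0.3   0.34  0.2  -0.   -1.43 -1.81]
2.6 160 [-0.3   0.35  0.12 -0.   -1.34 -1.81]
```

```bash
python3 - <<'E'
from h import *
from workcell import arm
import cv2
c=arm.camera_params("top"); s=arm.camera_params("side")
def tri(a,b):
    f=lambda p:np.r_[(proj(p,c)-a).ravel(),(proj(p,s)-b).ravel()]
    r=least_squares(f,[600,-300,100]); return r.x,r.fun
print("dev",tri((264,318),(238,195)),tri((325,318),(252,226)),tri((325,268),(292,212)))
print("cab",tri((170,220),(284,100)),tri((270,232),(300,140)))
a=cv2.imread("pics/side0.png")[80:300,180:460]; cv2.imwrite("pics/sidez2.png",cv2.resize(a,None,fx=2.7,fy=2.7))
a=cv2.imread("pics/top0.png")[150:350,160:400]; cv2.imwrite("pics/topz2.png",cv2.resize(a,None,fx=3,fy=3))
E
```

```text
dev (array([309.46,  80.67, 204.57]), array([ 0.81, -2.44, -2.84, -0.01])) (array([302.95, -51.66, 198.62]), array([ 0.09, -0.26, -0.28,  0.  ])) (array([407.78, -50.33, 205.  ]), array([-0.88,  2.18,  2.43, -0.14]))
cab (array([508.19, 249.64, 351.14]), array([ 0.74, -1.86, -2.73,  0.13])) (array([479.82,  61.06, 321.99]), array([-0.57,  1.36,  1.77, -0.12]))
```

View pics/sidez2.png

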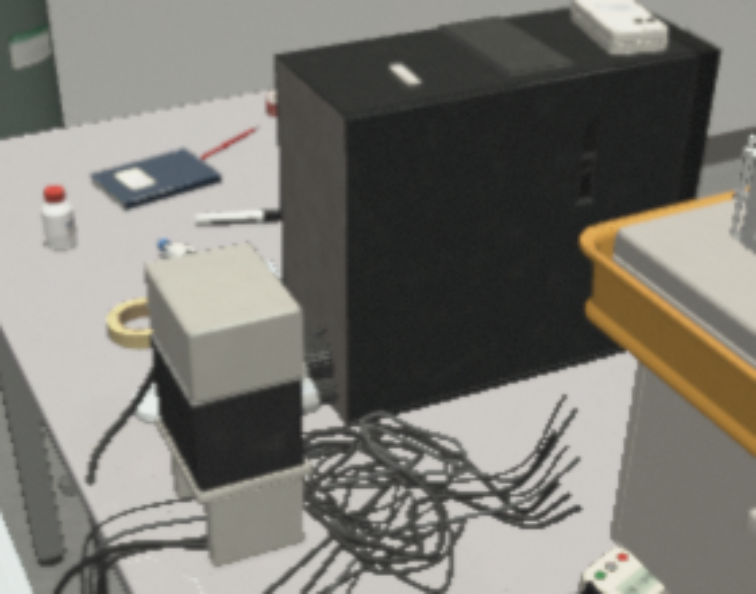

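View pics/topz2.png

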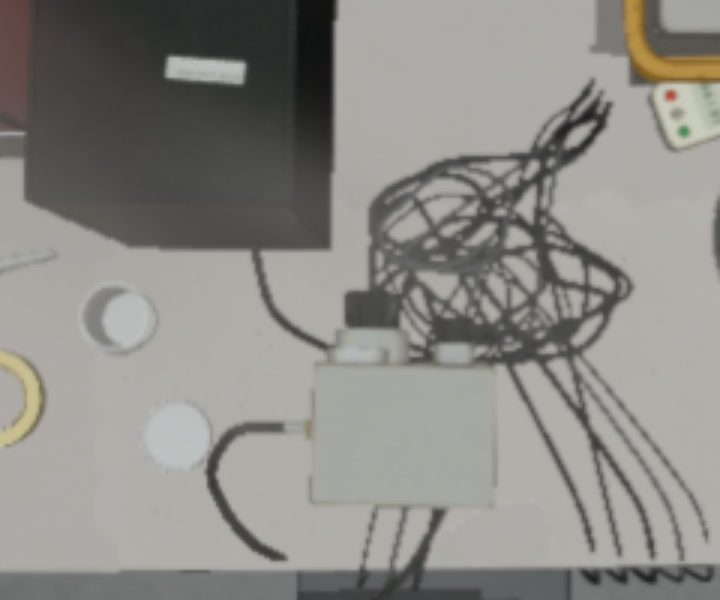

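```bash
cat >> h.py <<'E'
def rot(ang):
    Y=np.array([0,0,-1.]);Z=np.array([np.cos(ang),np.sin(ang),0]); return R.from_matrix(np.c_[np.cross(Y,Z),Y,Z]).as_rotvec()
def st(arm,t=""):
    o=arm.get_obs(); print(t,"t=%.2f"%o["clock"],o["eef_pos"],o["joint_pos"],"F",o["contact_force"],"op %.3f"%o["opening"]); return o
E
python3 - <<'E'
from h import *
from workcell import arm
r,z=340,370
a=1.472; qa=arm.inverse_kinematics([r*np.cos(a),r*np.sin(a),z],rot(a-1.57-.285))
print(qa)
arm.set_joints(qa); st(arm)
q=np.array(qa); q[0]=-.5; q[5]=-1.57
arm.set_joints(q); st(arm)
arm.move_pose([515,-300,240],rot(2.65)); st(arm)
arm.gripper_close()
o=st(arm); np.save("pose1.npy",np.r_[o["eef_pos"],o["orientation"]])
cv2.imwrite("pics/w1.png",arm.snapshot("wrist")[:,:,::-1])
E
```

```text
[ 1.94 -0.17  0.07 -0.   -1.8  -0.76]
 t=1.27 [ 33.55 338.59 369.06] [ 1.94 -0.17  0.07 -0.   -1.8  -0.76] F [-0.1   0.36  0.51] op 0.998
 t=3.80 [ 192.21 -280.51  369.93] [-0.5  -0.17  0.07 -0.   -1.8  -1.57] F [0.28 0.18 0.19] op 0.999
 t=5.12 [ 514.67 -300.5   241.58] [-0.27  0.34  0.31  0.   -1.54 -1.8 ] F [-0.25  0.11  0.76] op 1.003
 t=5.88 [ 515.02 -299.99  239.92] [-0.27  0.34  0.31  0.   -1.54 -1.8 ] F [ 0.96 -0.23 -0.74] op -0.003
```

View pics/w1.png

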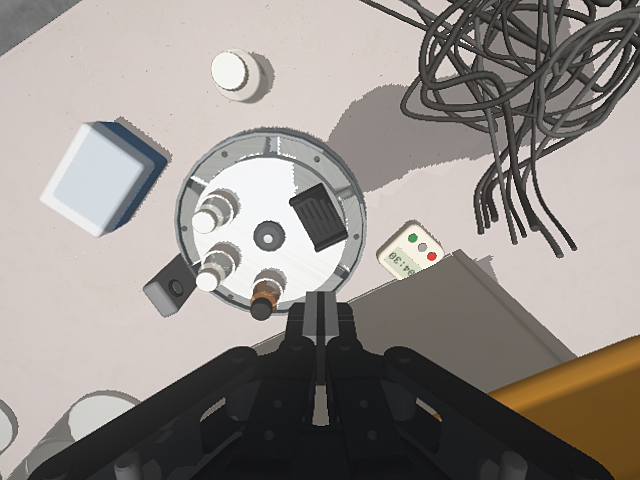

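```bash
python3 - <<'E'
import cv2
a=cv2.imread("pics/w1.png")[120:330,140:390]; cv2.imwrite("pics/w1z.png",cv2.resize(a,None,fx=3,fy=2.8571428*1.05,interpolation=cv2.INTER_CUBIC) if 0 else cv2.resize(a,(750,630)[:2] if 0 else (700,588),interpolation=cv2.INTER_CUBIC))
E
```

```text
(no output)
```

View pics/w1z.png

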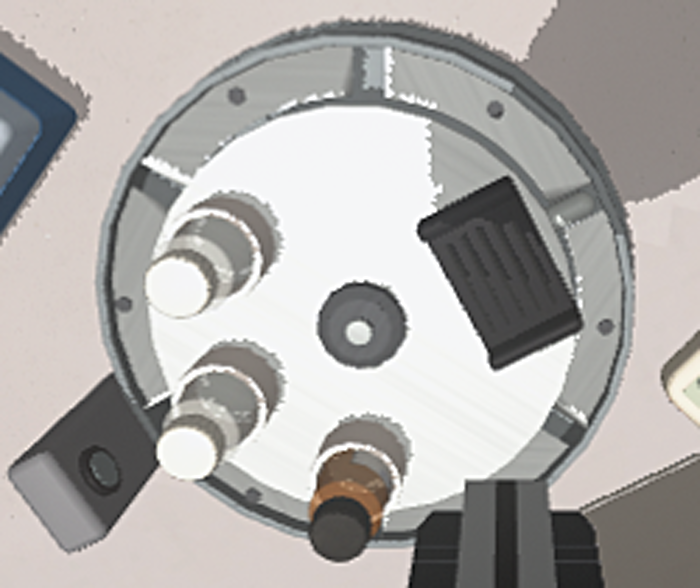

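```bash
python3 - <<'E'
from h import *
from workcell import arm
c=arm.camera_params("wrist"); P=np.load("pose1.npy")
T=np.eye(4);T[:3,:3]=R.from_rotvec(P[3:]).as_matrix();T[:3,3]=P[:3]; E=T@c["mount"]
z=lambda l:np.array(l)/2.8+[140,120]-.3
scr=z([(495,110),(237,96),(123,303),(252,495),(605,327)])
cor=z([(418,228),(511,178),(493,368),(582,325)]) # in-lead,out-lead,in-tr,out-tr
hol=z([(572,203),(375,72),(165,178)])
def m(p):
    cx,cy,ph,rs=p[:4]
    S=[[cx+rs*np.cos(ph+a),cy+rs*np.sin(ph+a),42] for a in np.pi/6+np.pi/3*np.array([0,1,2,3,-1])]
    er=np.array([np.cos(ph),np.sin(ph),0]);et=np.array([-er[1],er[0],0]);pc=np.array([cx,cy,90])+60*er
    C=[pc-18*er+29*et,pc+18*er+29*et,pc-18*er-29*et,pc+18*er-29*et]
    H=[[cx+94.5*np.cos(ph+k*np.pi/3),cy+94.5*np.sin(ph+k*np.pi/3),42] for k in range(3)]
    return np.array(S+C+H)
t=np.r_[scr,cor,hol]
f=lambda p:(proj(m(p),c,E)-t).ravel()
r=least_squares(f,[518,-360,1.55,97],loss="soft_l1"); print(r.x); print(f(r.x).reshape(-1,2))
f2=lambda p:(proj(m(np.r_[p,r.x[3]]),c,E)-t)[5:9].ravel(); r2=least_squares(f2,r.x[:3]);print("pad only",r2.x, f2(r2.x))
print("pad",r.x[:2]+60*np.array([np.cos(r.x[2]),np.sin(r.x[2])]), r2.x[:2]+60*np.array([np.cos(r2.x[2]),np.sin(r2.x[2])]))
E
```

```text
[ 518.08 -363.39    1.55   94.62]
[[ 0.35 -0.77]
 [ 0.37 -0.72]
 [ 0.67 -0.58]
 [ 0.31 -0.78]
 [ 0.01 -0.81]
 [-1.64  0.14]
 [-0.48  0.48]
 [ 0.07  1.75]
 [ 1.37  1.29]
 [ 3.61  0.92]
 [-2.64 -2.29]
 [-5.53  1.9 ]]
pad only [ 516.89 -362.83    1.54] [-1.32 -1.02  0.03 -0.4  -0.07  0.93  1.4   0.72]
pad [ 519.19 -303.4 ] [ 518.53 -302.85]
```

```bash
cat >> h.py <<'E'
C=np.array([518.0,-363.1]);PH=1.55
def tip(th,z,lead=7.):
    a=PH+th; er=np.array([np.cos(a),np.sin(a)]);et=np.array([-er[1],er[0]])
    return np.r_[C+60*er+lead*et,z],rot(a+np.pi/2)
E
python3 - <<'E'
from h import *
from workcell import arm
p,o=tip(0,110)
arm.move_pose(p,o); st(arm)
p[2]=84; arm.servo_line(p,o,rate=80); o0=st(arm); np.save("f0.npy",o0["contact_force"])
for z in (81,79,77,75):
    p[2]=z; arm.servo_line(p,o,rate=30); st(arm,z)
cv2.imwrite("pics/w2.png",arm.snapshot("wrist")[:,:,::-1])
cv2.imwrite("pics/s2.png",cv2.resize(arm.snapshot("side")[250:420,320:500,::-1],None,fx=3.5,fy=3.5,interpolation=cv2.INTER_CUBIC))
E
```

```text
t=6.52 [ 512.96 -303.62  111.3 ] [-0.27  0.39  0.05  0.   -1.23 -1.32] F [ 0.5  -0.3   0.59] op 0.002
 t=6.99 [ 512.76 -303.26   84.85] [-0.27  0.41  0.    0.   -1.17 -1.32] F [-0.19  0.32  0.19] op 0.000
81 t=7.24 [ 512.39 -303.03   81.26] [-0.27  0.41 -0.    0.   -1.16 -1.32] F [ 0.69 -0.07  0.33] op 0.001
79 t=7.49 [ 512.17 -302.92   78.89] [-0.27  0.41 -0.   -0.   -1.15 -1.32] F [ 0.13  0.24 -0.03] op -0.002
77 t=7.74 [ 512.1  -302.91   76.81] [-0.27  0.41 -0.01 -0.   -1.15 -1.32] F [0.51 0.32 0.33] op -0.001
75 t=7.99 [ 512.14 -302.92   74.84] [-0.27  0.41 -0.01 -0.   -1.15 -1.32] F [ 0.09 -1.07  0.04] op -0.001
```

View pics/w2.png

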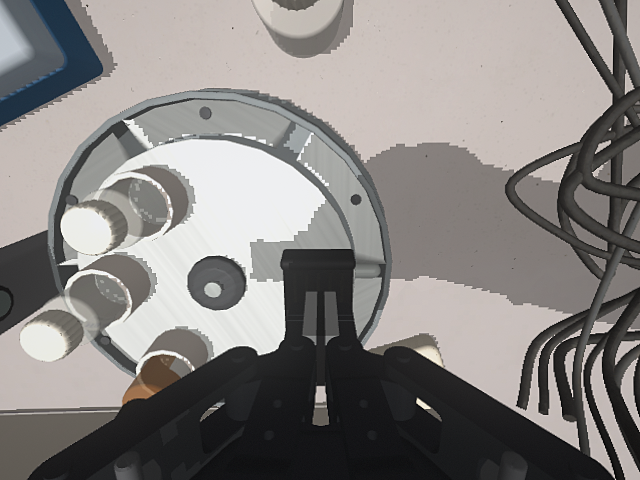

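View pics/s2.png

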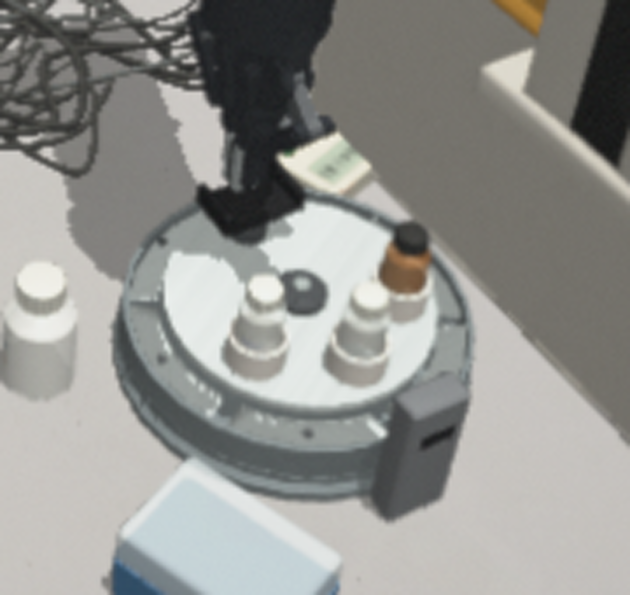

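```bash
python3 - <<'E'
from h import *
from workcell import arm
p,o=tip(0,75)
for z in np.arange(74,64,-1.):
    p[2]=z; arm.servo_line(p,o,rate=30); x=st(arm,z)
    if abs(x["contact_force"][2])>6: break
cv2.imwrite("pics/w3.png",arm.snapshot("wrist")[:,:,::-1])
E
```

```text
74.0 t=8.34 [ 512.2  -302.95   73.92] [-0.27  0.42 -0.01 -0.   -1.14 -1.32] F [ 0.94  0.33 -0.03] op -0.002
73.0 t=8.59 [ 512.2  -302.93   72.91] [-0.27  0.42 -0.01 -0.   -1.14 -1.32] F [-0.21 -0.32  0.02] op -0.001
72.0 t=8.84 [ 512.19 -302.94   71.92] [-0.27  0.42 -0.02 -0.   -1.14 -1.32] F [ 0.58 -0.3  -0.51] op 0.001
71.0 t=9.09 [ 512.2  -302.95   70.92] [-0.27  0.42 -0.02 -0.   -1.14 -1.32] F [-0.28 -0.21 -0.42] op -0.002
70.0 t=9.34 [ 512.18 -302.95   69.91] [-0.27  0.42 -0.02 -0.   -1.13 -1.32] F [-0.55 -0.09  0.16] op -0.003
69.0 t=9.59 [ 512.21 -302.92   68.89] [-0.27  0.42 -0.02 -0.   -1.13 -1.32] F [-0.22  0.29 -1.07] op 0.004
68.0 t=9.84 [ 512.19 -302.94   67.92] [-0.27  0.42 -0.02 -0.   -1.13 -1.32] F [ 0.07  0.28 -0.2 ] op -0.004
67.0 t=10.09 [ 512.19 -302.94   66.9 ] [-0.27  0.42 -0.02 -0.   -1.13 -1.32] F [ 0.   -0.28  0.53] op -0.000
66.0 t=10.34 [ 512.17 -302.96   65.9 ] [-0.27  0.42 -0.02 -0.   -1.13 -1.32] F [-0.19 -0.22  0.08] op -0.002
65.0 t=10.59 [ 512.21 -302.92   64.92] [-0.27  0.42 -0.03 -0.   -1.12 -1.32] F [-0.33 -0.01 -0.63] op -0.002
```

View pics/w3.png

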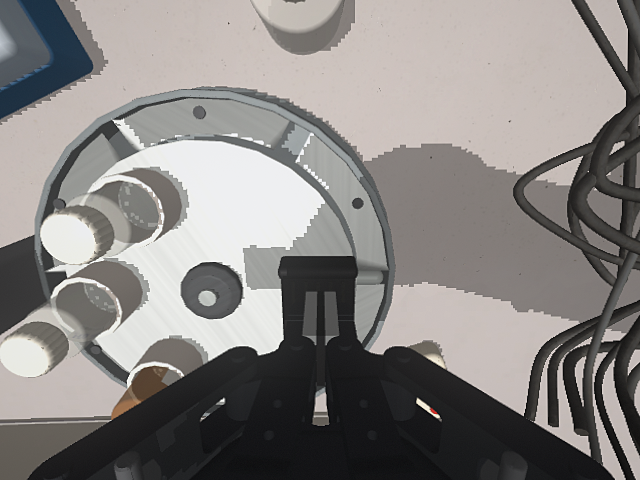

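```bash
python3 - <<'E'
from h import *
from workcell import arm
s=arm.snapshot("side")[...,::-1]; cv2.imwrite("pics/s3full.png",s)
cv2.imwrite("pics/s3.png",cv2.resize(s[265:345,350:450],None,fx=7,fy=7,interpolation=cv2.INTER_CUBIC))
a=cv2.imread("pics/side0.png")[265:345,350:450]; cv2.imwrite("pics/s0z.png",cv2.resize(a,None,fx=7,fy=7,interpolation=cv2.INTER_CUBIC))
c=arm.camera_params("side")
for th,pz in((0,80),(0,70)):
    er=np.array([np.cos(PH),np.sin(PH),0]);et=np.array([-er[1],er[0],0]);pc=np.r_[C,pz+10]+60*er
    print(pz,((proj([pc+a*18*er+b*29*et for b in(1,-1) for a in(-1,1)],c)-[350,265])*7).tolist())
print("tcp",(proj(arm.get_obs()["eef_pos"],c)-[350,265])*7, arm.get_obs()["joint_torque"],arm.get_obs()["moment"])
E
```

```text
80 [[240.8940944425816, 331.4374135601133], [179.29793162583508, 255.0630041287676], [403.31771098941056, 273.73241687318114], [339.0040895847998, 200.24937222926377]]
70 [[237.8088067959278, 354.8900567594345], [176.66412575373886, 278.402895347773], [399.32950932582287, 297.08076473367504], [335.4969469619632, 223.47139656921058]]
tcp [[263.56 329.17]] [  0.   -45.75  21.67   4.89  -0.     0.  ] [-0.05 -0.   -0.03]
```

View pics/s3.png

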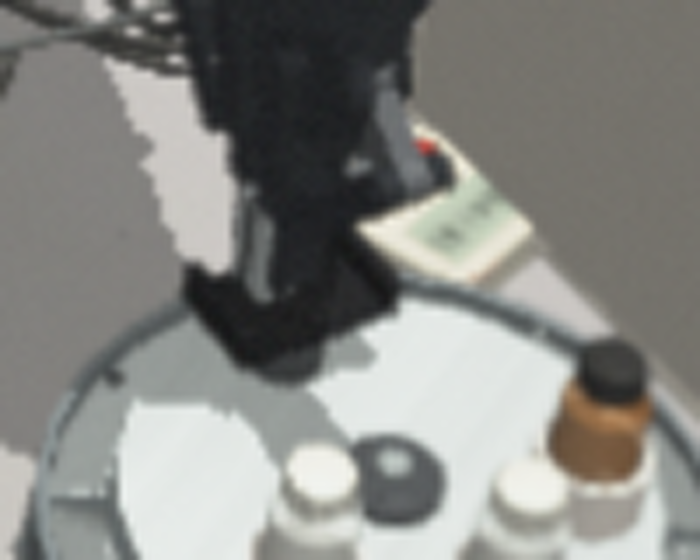

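View pics/s0z.png

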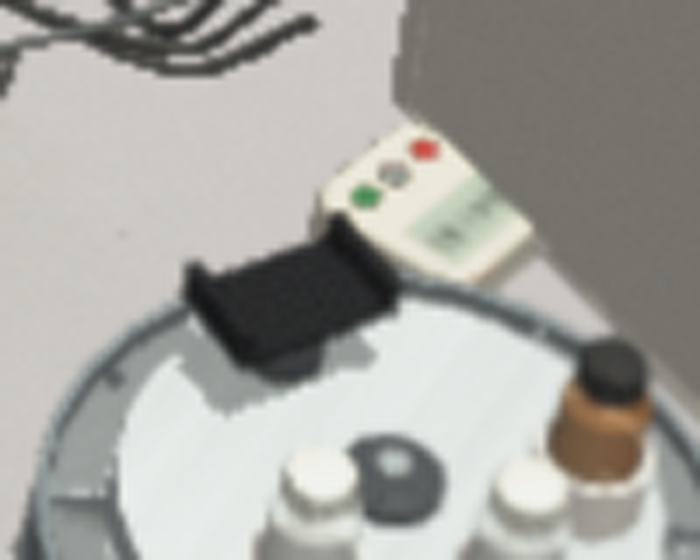

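The pad hasn't moved in the side view. The real fingertip seems to be about 12 mm above the reported TCP, so I'll keep descending slowly until it touches.

```bash
python3 - <<'E'
from h import *
from workcell import arm
p,o=tip(0,75)
for z in np.arange(64,54,-1.):
    p[2]=z; arm.servo_line(p,o,rate=40); x=st(arm,z)
    if abs(x["contact_force"][2])>2.5: break
E
```

```text
64.0 t=10.94 [ 512.18 -302.92   63.89] [-0.27  0.42 -0.03 -0.   -1.12 -1.32] F [ 0.22 -0.28  0.08] op 0.000
63.0 t=11.19 [ 512.21 -302.97   62.93] [-0.27  0.42 -0.03  0.   -1.12 -1.32] F [-0.38  0.12  0.42] op 0.002
62.0 t=11.44 [ 512.18 -302.94   61.91] [-0.27  0.43 -0.03 -0.   -1.12 -1.32] F [0.19 0.76 0.2 ] op 0.001
61.0 t=11.69 [ 512.16 -302.96   60.91] [-0.27  0.43 -0.03 -0.   -1.11 -1.32] F [-0.05 -0.53  0.07] op 0.003
60.0 t=11.94 [ 512.16 -302.96   59.89] [-0.27  0.43 -0.03 -0.   -1.11 -1.32] F [-0.6  -0.93  0.58] op -0.001
59.0 t=12.19 [ 512.19 -302.94   58.92] [-0.27  0.43 -0.03 -0.   -1.11 -1.32] F [0.29 0.95 0.5 ] op 0.001
58.0 t=12.44 [ 512.21 -302.96   57.91] [-0.27  0.43 -0.04  0.   -1.11 -1.32] F [ 0.67  0.06 -0.53] op -0.003
57.0 t=12.69 [ 512.44 -303.06   57.52] [-0.27  0.43 -0.04  0.   -1.11 -1.32] F [-1.34  1.09  4.62] op 0.003
```

```bash
python3 - <<'E'
from h import *
from workcell import arm
s=arm.snapshot("side")[...,::-1]
w=arm.snapshot("wrist")[...,::-1]
a=cv2.resize(s[265:345,350:450],(500,400),interpolation=cv2.INTER_CUBIC)
b=cv2.resize(w[220:380,220:420],(500,400),interpolation=cv2.INTER_CUBIC)
a[:]=np.clip(a.astype(float)*1.0,0,255); g=lambda i:(255*(i/255.)**.5).astype(np.uint8)
cv2.imwrite("pics/s4.png",cv2.resize(np.hstack([g(a),g(b)]),(800,320)))
st(arm)
E
```

```text
t=12.79 [ 512.43 -303.04   57.47] [-0.27  0.43 -0.04  0.   -1.1  -1.32] F [-0.66  0.65  3.92] op 0.002
```

View pics/s4.png

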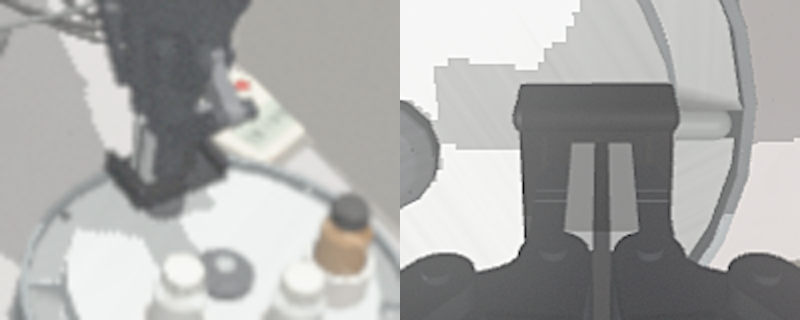

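```bash
python3 - <<'E'
from h import *
from workcell import arm
p,o=tip(0,75)
for z in (54,51,49,48,47,46,45,44.):
    p[2]=z; arm.servo_line(p,o,rate=40); x=st(arm,z)
    if x["contact_force"][2]>13: break
s=arm.snapshot("side")[...,::-1]
w=arm.snapshot("wrist")[...,::-1]
a=cv2.resize(s[265:345,350:450],(500,400),interpolation=cv2.INTER_CUBIC)
b=cv2.resize(w[220:380,220:420],(500,400),interpolation=cv2.INTER_CUBIC)
g=lambda i:(255*(i/255.)**.5).astype(np.uint8)
cv2.imwrite("pics/s5.png",cv2.resize(np.hstack([g(a),g(b)]),(800,320)))
E
```

```text
54 t=13.04 [ 512.68 -303.09   54.35] [-0.27  0.43 -0.04  0.   -1.1  -1.32] F [-0.45  1.24  5.13] op 0.002
51 t=13.29 [ 512.66 -303.12   51.45] [-0.27  0.43 -0.04  0.   -1.09 -1.32] F [0.22 1.24 5.16] op -0.004
49 t=13.54 [ 512.69 -303.12   49.57] [-0.27  0.44 -0.05  0.   -1.09 -1.32] F [0.05 0.79 5.96] op -0.002
48 t=13.79 [ 512.67 -303.15   48.69] [-0.27  0.44 -0.05  0.   -1.08 -1.32] F [-0.34  1.07  6.31] op 0.000
47 t=14.04 [ 512.72 -303.11   47.74] [-0.27  0.44 -0.05  0.   -1.08 -1.32] F [-0.68  1.34  6.  ] op 0.003
46 t=14.29 [ 512.76 -303.16   46.83] [-0.27  0.44 -0.05  0.   -1.08 -1.32] F [-0.46  0.6   7.89] op 0.004
45 t=14.54 [ 512.8  -303.14   45.88] [-0.27  0.44 -0.05  0.   -1.08 -1.32] F [-0.42  0.91  7.7 ] op 0.004
44.0 t=14.79 [ 513.17 -303.18   45.66] [-0.27  0.44 -0.05  0.   -1.08 -1.32] F [-0.72  2.6  11.32] op 0.002
```

View pics/s5.png

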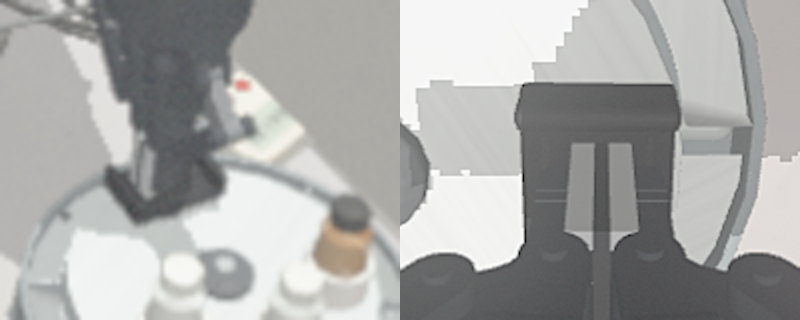

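```bash
python3 - <<'E'
from h import *
from workcell import arm
for d in (6,14,22,30,38,46,53,60):
    p,o=tip(np.radians(d),44.2); arm.servo_line(p,o,rate=45); x=st(arm,d)
    if np.hypot(*x["contact_force"][:2])>20: print("STOP");break
np.save("pose6.npy",np.r_[x["eef_pos"],x["orientation"]])
cv2.imwrite("pics/w6.png",arm.snapshot("wrist")[:,:,::-1])
cv2.imwrite("pics/t6.png",arm.snapshot("top")[:,:,::-1])
s=arm.snapshot("side")[...,::-1]; cv2.imwrite("pics/s6.png",cv2.resize(s[250:410,320:480],None,fx=3.7,fy=3.7,interpolation=cv2.INTER_CUBIC))
E
```

```text
6 t=15.18 [ 506.87 -304.31   45.68] [-0.28  0.43 -0.07  0.   -1.07 -1.21] F [0.33 2.31 7.95] op 0.004
14 t=15.52 [ 498.66 -306.7    45.66] [-0.28  0.42 -0.08  0.   -1.06 -1.06] F [-0.28  1.16  8.84] op 0.003
22 t=15.85 [ 490.88 -310.15   45.66] [-0.29  0.41 -0.1   0.   -1.06 -0.91] F [-1.32  1.47  9.15] op -0.000
30 t=16.18 [ 483.62 -314.63   45.62] [-0.31  0.41 -0.11  0.   -1.06 -0.76] F [-0.06  0.15  9.72] op 0.001
38 t=16.52 [ 477.11 -320.08   45.67] [-0.32  0.4  -0.11  0.   -1.05 -0.61] F [-0.63  0.92  8.51] op -0.001
46 t=16.85 [ 471.38 -326.35   45.67] [-0.33  0.4  -0.12  0.   -1.05 -0.46] F [-0.36  0.9   8.69] op -0.002
53 t=17.17 [ 467.14 -332.47   45.66] [-0.35  0.4  -0.12  0.   -1.05 -0.32] F [-0.72  0.31  9.99] op -0.004
60 t=17.48 [ 463.67 -339.04   45.67] [-0.36  0.4  -0.11  0.   -1.05 -0.19] F [-0.91  0.29  9.55] op -0.005
```

View pics/w6.png

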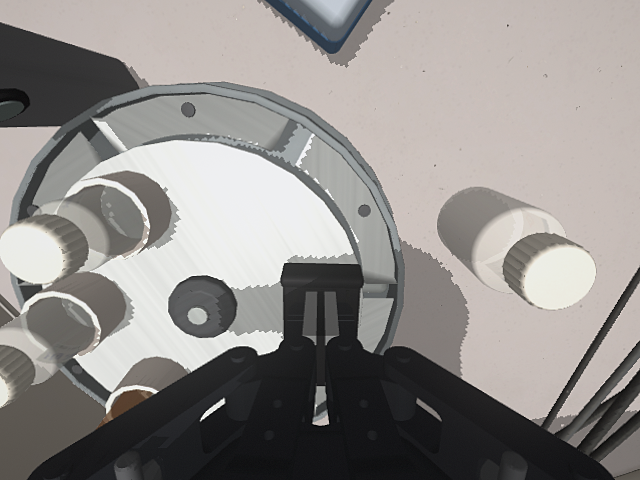

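View pics/s6.png

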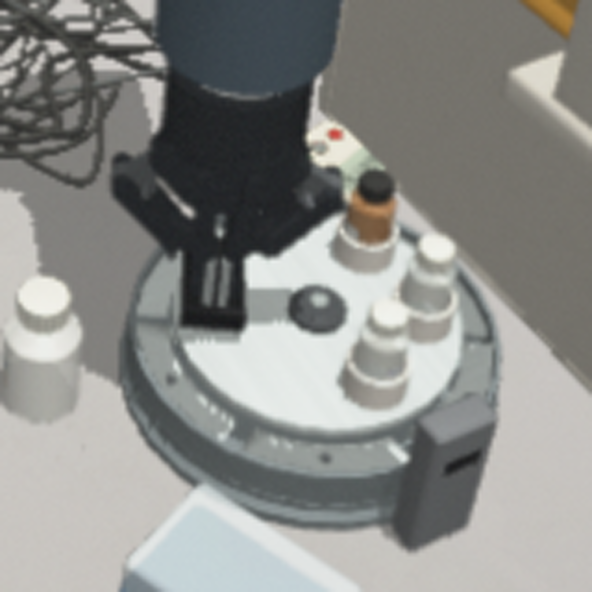

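```bash
python3 - <<'E'
from h import *
w=cv2.imread("pics/w6.png")
g=lambda i:(255*(i/255.)**.5).astype(np.uint8)
b=g(cv2.resize(w[220:380,220:420],(400,320),interpolation=cv2.INTER_CUBIC))
cv2.imwrite("pics/c6.png",np.hstack([cv2.imread("pics/s5.png")[:,400:],b]))
w3=cv2.imread("pics/s5.png")
E
```

```text
(no output)
```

View pics/c6.png

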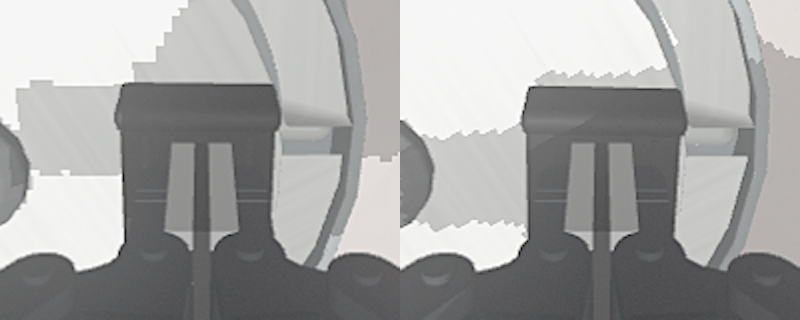

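```bash
python3 - <<'E'
from h import *
from workcell import arm
p,o=tip(np.radians(60),44.2)
for z in (47,49.5,51.5,53.5,55.5):
    p[2]=z; arm.servo_line(p,o,rate=40); x=st(arm,z)
    if z>50 and x["contact_force"][2]<2.5: print("lost"); break
E
```

```text
47 t=17.88 [ 463.71 -338.81   48.14] [-0.36  0.4  -0.11  0.   -1.06 -0.19] F [-0.25  0.14  5.45] op -0.003
49.5 t=18.13 [ 463.7  -338.74   50.52] [-0.36  0.4  -0.11  0.   -1.06 -0.19] F [0.34 0.12 5.78] op -0.001
51.5 t=18.38 [ 463.67 -338.76   52.26] [-0.36  0.4  -0.1   0.   -1.07 -0.19] F [ 0.88 -0.81  4.91] op 0.002
53.5 t=18.63 [ 463.16 -338.42   53.85] [-0.36  0.39 -0.1   0.   -1.07 -0.19] F [ 0.13 -1.47  5.76] op -0.002
55.5 t=18.88 [ 462.94 -338.12   55.67] [-0.36  0.39 -0.1   0.   -1.08 -0.19] F [ 0.27 -1.74  5.24] op 0.003
```

The force stays on all the way up, so the tooth is entering the hole. Now I'll take the hand straight up and check.

```bash
python3 - <<'E'
from h import *
from workcell import arm
p,o=tip(np.radians(60),44.2)
p[2]=60; arm.servo_line(p,o,rate=40); st(arm)
p[2]=150; arm.servo_line(p,o,rate=110); st(arm)
p=np.array([430,-250,230.]); arm.servo_line(p,o,rate=150); x=st(arm)
P=np.r_[x["eef_pos"],x["orientation"]]; np.save("pose7.npy",P)
cv2.imwrite("pics/w7.png",arm.snapshot("wrist")[:,:,::-1])
t=arm.snapshot("top")[:,:,::-1]; cv2.imwrite("pics/t7.png",cv2.resize(t[170:300,360:530],None,fx=4.5,fy=4.5,interpolation=cv2.INTER_CUBIC))
s=arm.snapshot("side")[...,::-1]; cv2.imwrite("pics/s7.png",cv2.resize(s[270:410,330:480],None,fx=4,fy=4,interpolation=cv2.INTER_CUBIC))
c=arm.camera_params("side");a=PH+np.pi/3
er=np.array([np.cos(a),np.sin(a),0]);et=np.array([-er[1],er[0],0])
for pz in (80,72):
    pc=np.r_[C,pz+10]+60*er; print(pz,((proj([pc+i*18*er+j*29*et for j in(1,-1) for i in(-1,1)],c)-[330,270])*4).tolist())
E
```

```text
t=19.15 [ 462.41 -337.12   59.24] [-0.36  0.39 -0.1  -0.   -1.09 -0.19] F [-0.2  -1.16 -0.35] op -0.002
 t=20.12 [ 462.58 -337.66  149.05] [-0.36  0.32  0.05 -0.   -1.3  -0.19] F [-0.6  -0.42 -0.21] op -0.004
 t=21.09 [ 429.85 -250.06  229.11] [-0.21  0.15  0.02 -0.   -1.45 -0.33] F [ 0.33 -0.33  0.04] op 0.003
80 [[228.5524022641007, 242.2472775167555], [156.844614261787, 237.60670208457805], [225.12956204190846, 160.2002058706389], [156.6431689997885, 155.9236219952154]]
72 [[227.0188903637645, 253.04368274323724], [155.68163139258218, 248.40452512587058], [223.68951853544013, 170.92373509612912], [155.53930101413835, 166.64666380071412]]
```

View pics/t7.png

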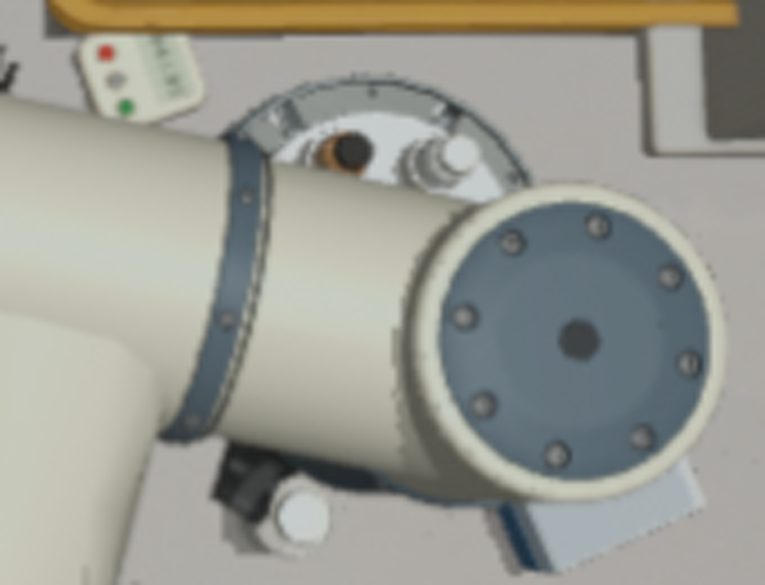

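View pics/s7.png

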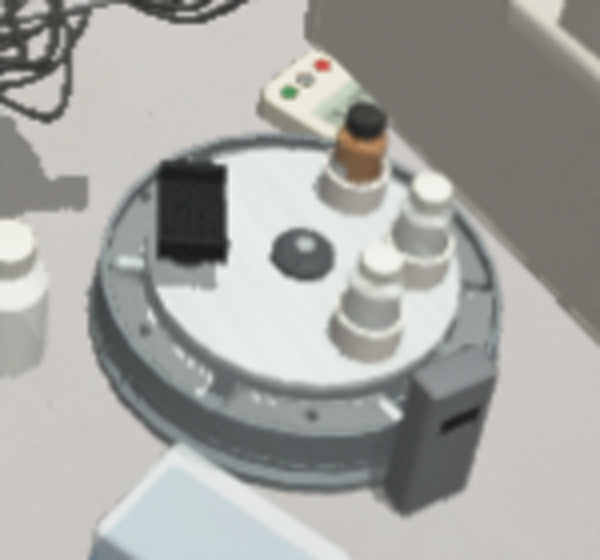

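View pics/w7.png

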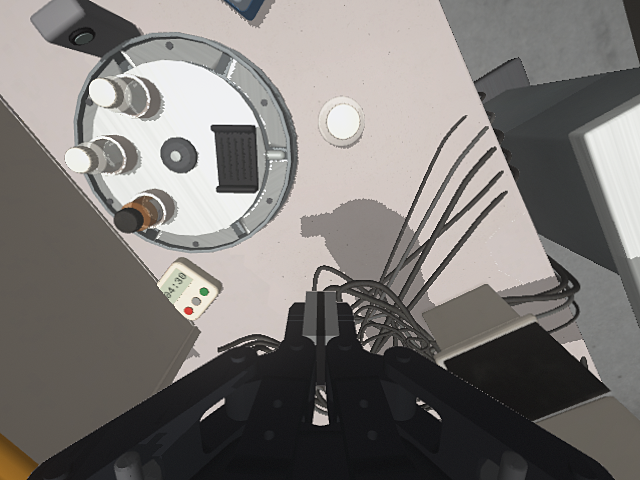

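The side and wrist views show the pad at the next hole with the tooth bright in its slot. I'll put numbers on the angle and height.

```bash
python3 - <<'E'
import cv2
a=cv2.imread("pics/w7.png")[20:260,60:310]; cv2.imwrite("pics/w7z.png",cv2.resize(a,(625,600),interpolation=cv2.INTER_CUBIC))
E
```

```text
(no output)
```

View pics/w7z.png

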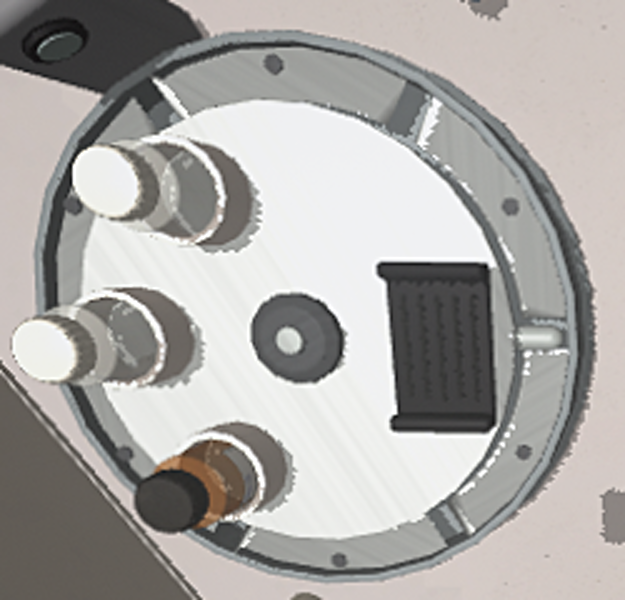

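```bash
python3 - <<'E'
from h import *
from workcell import arm
c=arm.camera_params("wrist"); P=np.load("pose7.npy")
T=np.eye(4);T[:3,:3]=R.from_rotvec(P[3:]).as_matrix();T[:3,3]=P[:3]; E=T@c["mount"]
z=lambda l:np.array(l)/2.5+[60,20]-.3
scr=z([(511,206),(274,64),(72,205),(125,454),(339,560),(524,452)])
cor=z([(378,266),(487,265),(391,430),(495,432)])
def m(p):
    cx,cy,ph,th,h=p
    S=[[cx+94.6*np.cos(ph+a),cy+94.6*np.sin(ph+a),42] for a in np.pi/6+np.pi/3*np.arange(1,7)]
    a=ph+th;er=np.array([np.cos(a),np.sin(a),0]);et=np.array([-er[1],er[0],0]);pc=np.array([cx,cy,h+10])+60*er
    return np.array(S+[pc-18*er+29*et,pc+18*er+29*et,pc-18*er-29*et,pc+18*er-29*et])
t=np.r_[scr,cor]
f=lambda p:(proj(m(p),c,E)-t).ravel()
r=least_squares(f,[518,-363,1.55,1.047,80]); print(r.x,np.degrees(r.x[3])); print(f(r.x).reshape(-1,2))
E
```

```text
[ 518.82 -363.63    1.55    1.02   73.36] 58.47385135206102
[[-0.57  0.44]
 [ 0.    0.47]
 [ 0.87  0.46]
 [ 0.5  -0.59]
 [ 0.14 -0.33]
 [-0.47 -0.19]
 [ 0.72 -1.36]
 [-0.66  0.19]
 [ 0.72  0.19]
 [-1.26  0.32]]
```

The wrist fit barely constrains the height (73 ± several mm), so I'll check it in the side view against the picture from the start.

```bash
python3 - <<'E'
from h import *
from workcell import arm
c=arm.camera_params("side")
s=arm.snapshot("side")[...,::-1]; st(arm)
s0=cv2.imread("pics/side0.png")
cr=lambda i:cv2.resize(i[300:345,345:400],(880,720),interpolation=cv2.INTER_CUBIC)
cr0=lambda i:cv2.resize(i[285:330,370:425],(880,720),interpolation=cv2.INTER_CUBIC)
def draw(img,org,a):
    er=np.array([np.cos(a),np.sin(a),0]);et=np.array([-er[1],er[0],0])
    for pz,col in((80,(0,255,0)),(78,(0,255,255)),(72,(0,0,255))):
        for j in(1,-1):
            pc=np.r_[C,pz+10]+60*er; q=(proj([pc+i*18*er+j*29*et for i in(-1,1)],c)-org+.5)*16
            cv2.line(img,tuple(q[0].astype(int)),tuple(q[1].astype(int)),col,1)
    return cv2.resize((255*(img/255.)**.6).astype(np.uint8),(400,327))
g=lambda i:i
cv2.imwrite("pics/s8.png",np.hstack([draw(cr0(s0),[370,285],PH),draw(cr(s),[345,300],PH+np.pi/3)]))
E
```

```text
t=21.29 [ 429.84 -250.32  229.17] [-0.21  0.15  0.02 -0.   -1.45 -0.33] F [-0.28  0.08  0.13] op -0.005
```

View pics/s8.png

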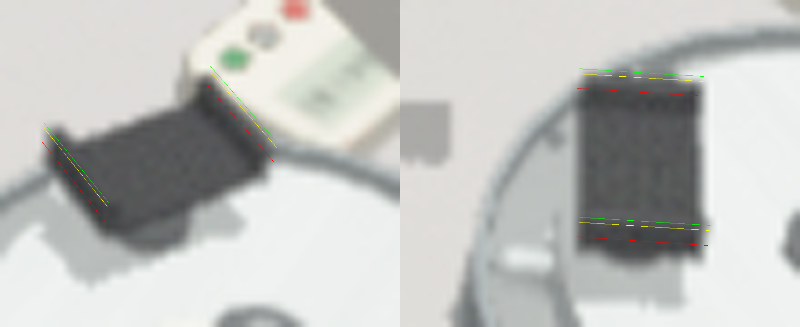

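```bash
python3 - <<'E'
from h import *
from workcell import arm
arm.job_done(); st(arm)
E
```

```text
the job is handed in; nothing more can be done
the job is handed in; nothing more can be done
```

The carousel is one place further on, anticlockwise. The plunger is up in the next hole, the hand is clear of everything, and the job was handed in at about 21.3 s of the 35 s allowed.

I pressed the pad down 12 mm to its stop with the shut fingertip, at about 8–11 N. I kept it down through the 60° turn, then eased off over the hole and lifted straight up.

**What the last checks showed**
- **Plunger up:** the tip still felt about 5 N just 2 mm below the height where it first touched the pad, and almost nothing above that. A plunger caught under the ring would have let go about 8 mm down.
- **Right hole:** in the wrist picture the tooth sits bright in the +60° slot. In the side view the pad's outline matches the rest position at +60°.
- **Surroundings:** all three vials stand in their pockets. The timer, bottle and tip box look unmoved in the side view. I did not check the other things closely.

**What disagreed**
- **Fingertip position:** the fingertip touched the pad about 22 mm lower in reported tool height than I expected from the stated dimensions. I went by force and pictures instead.
- **Final wrist fit:** a fit to the wrist picture gave 58.5° and a pad height of 73 mm, against 60° and 80 mm expected. That picture barely constrains height, so I relied on the side view and the force readings.

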